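# Seat the end-stop dowel by feel and load the brick bar on the sensing fixture

### The job

Take the steel dowel from its grey stand and seat it upright and fully home in the fixture's blind hole: nobody marked where along the bare strip it is, so slide the tip over the strip until it drops in, then let go. Then set the buff brick test bar down (no dropping) flat on the raised bed, lengthwise and centred across it, one end up against the standing dowel, so that it holds the sensing plunger down. Leave everything else on the cart where it is.

Things in the scene. Friction and masses are not known exactly. Their poses are not given: they have to be found in the camera images.
- fixture: Dark steel test fixture fixed to the cart, 330 x 100 mm. Origin: on the cart surface, on its long centre line; x along its length, y across, z up. Along its x: end cap, x -197 to -145 mm, 50 mm high plus 5 mm screw heads; bare strip -145 to -58; raised bed -58 to 120; black cable box 117 to 147, 27 mm high. The foot plate is 7 mm thick.
- strip_mid (a point): Top of the bare flat strip, at fixture x = -90, y = 0 mm, 42 mm above the cart; axes as the fixture. The strip is 78 mm wide. Its one unmarked blind hole is on the centre line (y = 0), its centre anywhere from 20 mm to the -x side to 20 mm to the +x side of this point, different each time: 20 mm diameter, 32 mm deep, 2 mm chamfer at the mouth.
- bed_mid (a point): Top of the raised bed at fixture x = 31, y = 0 mm, 44 mm above the cart (2 mm above the strip); axes as the fixture. The bed is flat, 178 mm long, 86 mm wide.
- dowel_head (a point): Centre of the loose steel dowel's head. Dowel: round shank 18 mm diameter, 82 mm long, 3 mm chamfer at the foot; above it a head 26 mm square, 30 mm high; 0.3 kg. z points from tip to head; x, y are normal to the head's flats. Starts upright in the stand, tip 10 mm above the cart. Fully home, its tip is 32 mm below the strip's top, head's underside 50 mm above the strip.
- dowel_tip (a point): Centre of the dowel's foot, 97 mm below the head centre on the dowel's axis; axes as for the head.
- stand: Grey fixed stand of the dowel, a block 70 x 70 x 45 mm with a 22 mm hole, 35 mm deep, in the middle of its top, in which the dowel stands at the start. Origin at the centre of its underside, z up.
- bar_centre (a point): Centre of the loose buff brick test bar: 150 mm long (its x), 60 mm wide (y), 40 mm high (z), about 0.8 kg, lying flat on the cart at the start. (The whole chipped brick is larger and a bystander.) With an end against the seated dowel's shank, its centre is 84 mm from the dowel's axis, towards the fixture's +x.
- plunger (a joint): Sensing plunger, in m: 0 when up, 0.005 when its top is flush with the bed, 0.006 at its end stop. A spring of about 0.8 N rising to 2 N pushes it up; the bar's weight is enough to press it.
- plunger_top (a point): Top of the 12 mm round steel plunger, 5 mm above the bed when up; z up.
- brick: Bystander: whole chipped buff brick, 215 x 102 x 65 mm. Origin at the centre of its underside.
- caliper: Bystander: aluminium vernier caliper, 240 mm long, 10 mm thick, lying flat. Origin under the middle of its beam.
- scribe: Bystander: blue plastic hardness scribe, 145 mm long, 18 mm thick, lying. Origin under its middle.
- cube_a: Bystander: orange plastic sample cube, 50 mm. Origin at the centre of its underside.
- cube_b: Bystander: the other orange plastic sample cube, 50 mm. Origin at the centre of its underside.
- hammer: Bystander: hammer lying on the cart. Origin under its middle.
Things that resemble listed ones, but are neither listed nor needed, are in the scene too. Leave any pink look-alike of the part that bears dowel_head alone.

How it is judged:
On the way, in this order (a step that is already met when the one before it is completed fails the run):
1. the dowel stands in the blind hole, its tip at least 27 mm below the strip's top, and is let go (z of dowel_tip in the frame of fixture below 0.015 m and x of dowel_tip in the frame of fixture between -0.116 and -0.064 m and y of dowel_tip in the frame of fixture between -0.006 and 0.006 m and angle between dowel_tip's own z axis and vertical below 0.15 rad and contact force between the fingers and dowel below 0.1 N), for 0.2 s.
2. the bar presses the sensing plunger down on the fixture (value of joint plunger above 0.004 m and horizontal distance between bar_centre and plunger_top below 0.06 m), for 0.2 s.
At the end, for the whole second after the job is handed in: Dowel standing in the blind hole (tip 27 mm or more below the strip's top, lean under 0.15 rad); bar flat on the bed, lengthwise within 0.12 rad, within 9 mm of the centre line, end within 6 mm of the dowel (centres under 90 mm apart), plunger pressed 4 mm or more; all released and at rest (z of dowel_tip in the frame of fixture below 0.015 m and x of dowel_tip in the frame of fixture between -0.116 and -0.064 m and y of dowel_tip in the frame of fixture between -0.006 and 0.006 m and angle between dowel_tip's own z axis and vertical below 0.15 rad and z of bar_centre in the frame of fixture between 0.061 and 0.067 m and y of bar_centre in the frame of fixture between -0.009 and 0.009 m and angle between bar_centre's own z axis and vertical below 0.05 rad and angle between the x axis of bar_centre and the x axis of fixture, either way round below 0.12 rad and horizontal distance between bar_centre and dowel_tip below 0.09 m and value of joint plunger above 0.004 m and linear speed of each of bar, dowel below 0.02 m/s); the robot touches nothing.
It fails at once if a bystander (brick, caliper, scribe, cube or hammer) is moved more than 30 mm (distance of any of brick, caliper, scribe, cube_a, cube_b, hammer from where it was at the start of the episode above 0.03 m).
It fails at once if the bar is dropped (falls free faster than 0.6 m/s, some 18 mm) (linear speed of bar above 0.6 m/s and contact force between the fingers and bar below 0.05 N).
It also fails if it takes over 67 s, if anything falls off the work surface, if the arm or the gripper's body presses on something with over 40 N, if the wrist force passes 120 N, or if a joint passes its speed limit or range.

### The arm

A 7-joint arm with a two-finger parallel gripper is mounted at the origin on the work surface. World frame = base frame: x ahead of the robot, y to its left, z up, the work surface at z = 0. Lengths are in m, angles in rad, forces in N, time in s.
With the tool pointing down it reaches from about 0.4 to 0.9 m from the base axis. Payload 5.5 kg.
Tool frame: the origin (TCP) lies at the very end of the fingers, on their centre line; the grasp point (between the pads) lies 19 mm behind it (robot.tcp_to_grasp is the distance from the TCP to the grasp point, in m); z points along the fingers, y is the line along which they close (so a half turn about z gives the same grasp; the last joint's range is limited). The gripper opens to 92 mm and grips with 3 to 60 N. Pads are 19 mm wide; open, the fingers measure 130 mm over their backs; the gripper's body (75 mm by 190 mm) begins 47 mm behind the grasp point.
Start: joints at [1.551, 0.501, -0.427, 1.55, 0.221, 1.138, -0.21], TCP at [0.181, -0.624, 0.227] pointing down, gripper open.
Joint ranges: [-2.88, 2.88], [-0.31, 2.03], [-1.54, 1.56], [0.2, 2.42], [-1.41, 4.55], [0.19, 2.02], [-2.57, 2.57]. Speed limits (rad/s): [2.57, 2.57, 3.14, 3.14, 3.14, 3.14, 3.14].

### API

Orientations are given as a rotation vector (axis times angle).
In Python, from plant import status, optics, sign_off, boxes_of, tip_of, robot gives the robot as it stands.
- The arm moves only by the tool move_arm, never from a script. Its argument "plan" is a list of rows, each an object of numbers: "tx", "ty", "tz": the shift along the world's x, y, z in cm; "ax", "ay", "az": the turn, a rotation vector about the world's x, y, z in degrees; "jaw": the opening, from -1 (shut) to 1 (fully open). In form: [{"tx": .., "ty": .., "tz": .., "ax": .., "ay": .., "az": .., "jaw": ..}, ...]. A call has 1 to 20 rows; each row is the pose to reach, as a shift and turn from the pose commanded when the call began; what a row does not reach only later rows make up. A row lasts 1/10 s, in which the tool goes at most 50 mm and 8.59 degrees, less where a joint would pass 70% of its speed; a pose out of reach is approached as far as the arm can. A call with a gripper value outside its range is refused whole. The fingers move at their own pace and stop on an object; "force" is the grip in N (left out, the last holds). Time passes only in rows, so rows that repeat a pose let the fingers close. It gives the time, the measured TCP pose, the force, the opening and the grip force at its end, in the units of the state.
- status.get_obs(): the state, without advancing time (a new reading comes with each control period).
- optics.read_camera(name): name is "scene" or "top" or "wrist"; returns a dict with "frame" (480x640x3 uint8, blue, green, red), "z_map" (480x640 float32, m along the optical axis (not along the pixel's ray), 0 where there is no reading), "fov_y" (degrees; the focal length in pixels is half the picture's height over the tangent of half this angle, whatever the lens; pixels are square), "cx", "cy" (the principal point, pixels), "world_to_cam" (4x4, takes a point from world to camera coordinates). Camera axes: x right, y up, looking along -z (the intrinsics and any distortion apply to the point x, -y, -z); pixel columns grow to the right and rows downward; lengths in m; the calibration is good to about 2 mm. A picture is of the moment at which its call begins.
- sign_off(): hands the job in; it is judged then, once.
Trained networks look in the newest picture that a camera, given by its name, has taken for a name from the list of things; names that differ only in an ending like _2 or _b are one class to them, and where a whole thing is asked for, a point or a joint stands for the part that bears it (a point fixed in the world has none). Each returns a list of dicts, best first, with "score" (0 to 1); they miss things now and then, are a little off and sometimes report something else, mostly with a low value. They report only what shows in the picture. A call takes as long as a camera call. They do not tell look-alikes from the thing itself.
- boxes_of(query, camera): "box" ([left, top, right, bottom] as shares, 0 to 1, of the picture: columns of its width, rows of its height, round what is visible of it).
- tip_of(query, camera): "location" ([column, row] as shares, 0 to 1, of the picture: columns of its width, rows of its height: a listed point, or the origin of a listed thing).
The state is a dict: "time_s": time; "qpos": joint angles; "joint_vel": joint speeds; "tau": joint torques, N m; "ee_pos": TCP position; "tool_rot": TCP orientation; "wrist_force": force on the tool from outside, world axes, zero at the start; "torque": the same for the moment, N m; "width": opening from 0.0 (shut) to 1.0 (fully open); "grasp_force": force on a finger pad.
Only numpy, scipy, OpenCV 4.12 (cv2) and the standard library are available. Lean on these libraries where they do the work, as an engineer would, in place of code of your own. Each camera call takes 0.05 s, during which the arm holds its last target. There are 200 camera calls.

## Working session

There is one attempt and no reset: what is moved stays moved. The work goes in short steps, Python scripts to look and compute and a tool call to move; the robot and the scene stay as the last step left them, time stands still between calls to the robot, and variables do not carry over. Pictures are saved under pics/ and viewed, at most 10 in all, crops included, and the job is handed in when it is done.

Besides the shell and the picture viewer there is one more tool, called after "Call:" as name(argument=value, ...) on one line, values as JSON. move_arm: Moves the arm, as the interface text tells. Its arguments: {"type":"object","properties":{"plan":{"type":"array"},"force":{"type":"number"}},"required":["plan"]}

```bash
mkdir -p pics
cat > h.py <<'E'
import numpy as np, cv2
from plant import status, optics, boxes_of, tip_of
def cam(n,save=None):
    c=optics.read_camera(n)
    if save: cv2.imwrite('pics/'+save,c['frame'])
    return c
def world(c,u,v,z=None,depth=None):
    f=240/np.tan(np.radians(c['fov_y'])/2)
    T=np.linalg.inv(c['world_to_cam'])
    d=T[:3,:3]@np.array([(u-c['cx'])/f,-(v-c['cy'])/f,-1]);o=T[:3,3]
    if z is not None: return o+d*(z-o[2])/d[2]
    if depth is None: depth=c['z_map'][int(round(v)),int(round(u))]
    return o+d*depth
def cloud(c):
    f=240/np.tan(np.radians(c['fov_y'])/2)
    T=np.linalg.inv(c['world_to_cam'])
    v,u=np.mgrid[0:480,0:640];D=c['z_map']
    P=np.stack([(u-c['cx'])/f*D,-(v-c['cy'])/f*D,-D],-1)
    return P@T[:3,:3].T+T[:3,3]
E
python3 - <<'E'
from h import *
print(status.get_obs())
for n in('top','scene'):
    c=cam(n,n+'0.png'); print(n,{k:v for k,v in c.items() if k not in('frame','z_map')},c['frame'].shape)
    for q in('fixture','strip_mid','bed_mid','dowel_head','stand','bar_centre','plunger_top','brick','caliper','scribe','cube_a','hammer'):
        for r in tip_of(q,n)[:3]:
            u,v=r['location'][0]*640,r['location'][1]*480
            if 0<=u<639 and 0<=v<479: print(q,round(r['score'],2),round(u),round(v),world(c,u,v).round(3))
E
```

```text
{'time_s': 0.0, 'qpos': array([ 1.55116907,  0.50185334, -0.4267782 ,  1.55146593,  0.22080498,
        1.13830443, -0.21027247]), 'joint_vel': array([ 0.0018679 , -0.0020275 ,  0.0010972 ,  0.00098723, -0.00033873,
       -0.00156823, -0.00039627]), 'tau': array([ 2.44864314e-04, -5.66599810e+01, -5.81611767e+00, -2.79113388e+01,
       -6.86233048e-02,  3.06810695e-02,  1.86658749e-04]), 'ee_pos': array([ 0.18114586, -0.62350514,  0.22566715]), 'tool_rot': array([-3.10827422e+00, -4.42626895e-01,  3.52087950e-04]), 'wrist_force': array([-0.0303068 , -0.20847302,  0.55597399]), 'torque': array([0.01522418, 0.03608252, 0.01396334]), 'grasp_force': 0.0, 'width': 1.001670821816956}
top {'fov_y': 43.9378410906135, 'cx': 313.6384043898162, 'cy': 237.8198117792452, 'world_to_cam': array([[-0.00769516, -0.99967067, -0.02448151, -0.00725324],
       [ 0.98425693, -0.01189508,  0.17634288, -0.59376275],
       [-0.17657602, -0.0227391 ,  0.98402431, -1.43014445],
       [ 0.        ,  0.        ,  0.        ,  1.        ]])} (480, 640, 3)
fixture 0.83 320 266 [ 0.525 -0.028  0.038]
strip_mid
[... 1149 characters left out ...]
334 [0.805 0.007 0.007]
bed_mid 0.56 319 238 [0.536 0.014 0.043]
bed_mid 0.32 428 190 [0.537 0.326 0.039]
dowel_head 0.92 149 279 [ 0.529 -0.339  0.121]
dowel_head 0.61 120 263 [ 0.442 -0.366  0.104]
dowel_head 0.59 94 305 [ 0.519 -0.435  0.107]
stand 0.91 162 321 [ 0.557 -0.345  0.039]
stand 0.62 319 239 [0.541 0.008 0.047]
bar_centre 0.68 425 190 [0.532 0.323 0.038]
brick 0.71 161 318 [ 0.556 -0.345  0.045]
brick 0.66 200 408 [ 0.771 -0.36   0.064]
caliper 0.7 397 334 [0.803 0.005 0.01 ]
scribe 0.94 289 223 [0.417 0.008 0.004]
cube_a 0.84 442 283 [0.767 0.152 0.025]
cube_a 0.75 272 260 [ 0.537 -0.102  0.043]
cube_a 0.63 310 344 [ 0.756 -0.153  0.047]
hammer 0.76 482 242 [0.723 0.317 0.015]
```

View pics/top0.png

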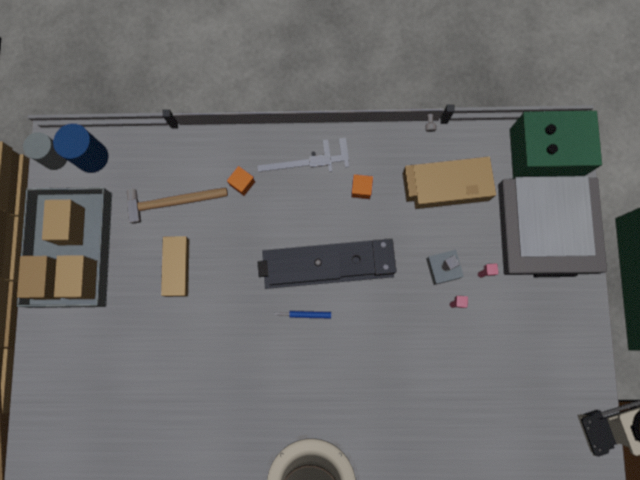

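View pics/scene0.png

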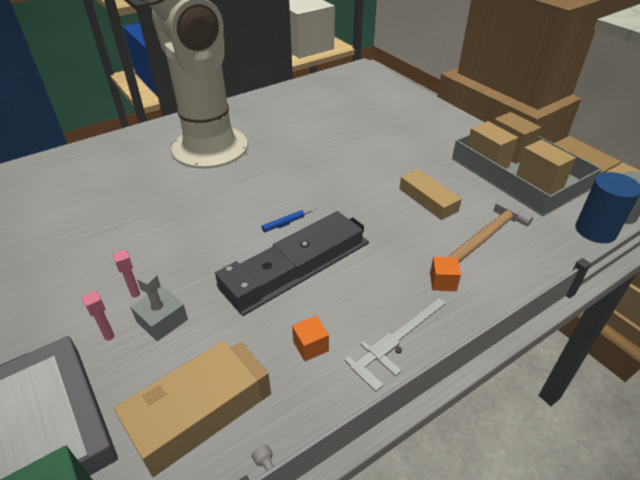

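Run:
```python
from h import *
c=cam('top');P=cloud(c)
def rect(name,m,q=None):
    p=P[m]
    r=cv2.minAreaRect(p[:,:2].astype(np.float32)); print(name,len(p),np.round(r[0],4),np.round(r[1],4),round(r[2],2),'medz',np.median(p[:,2]).round(4))
X,Y,Z=P[...,0],P[...,1],P[...,2]
ok=c['z_map']>0
reg=lambda x0,x1,y0,y1,z0,z1: ok&(X>x0)&(X<x1)&(Y>y0)&(Y<y1)&(Z>z0)&(Z<z1)
rect('bar',reg(.44,.64,.22,.45,.034,.05))
rect('bed+strip',reg(.45,.62,-.15,.13,.036,.051))
rect('cap',reg(.44,.64,-.26,-.13,.047,.054))
for a,b in((-.305,-.345),(-.35,-.4),(-.405,-.46)): rect('head',reg(.38,.6,b,a,.1,.14))
rect('stand',reg(.45,.6,-.39,-.28,.038,.052))
m=reg(.45,.62,-.15,-.05,-.02,.036); rect('hole',m); print(P[m].round(3)[:30])
```

```text
bar 1388 [0.5309 0.3398] [0.1503 0.0619] 0.51 medz 0.0398
bed+strip 3282 [ 0.5348 -0.0242] [0.0874 0.2566] 4.69 medz 0.0434
cap 515 [ 0.5464 -0.1708] [0.0853 0.0835] 4.19 medz 0.0504
head 120 [ 0.4781 -0.3336] [0.1167 0.0227] 0.53 medz 0.1206
head 114 [ 0.4707 -0.3615] [0.107  0.0228] 0.07 medz 0.1119
head 139 [ 0.505  -0.4331] [0.0263 0.0272] 3.22 medz 0.1112
stand 630 [ 0.5208 -0.3383] [0.0701 0.0717] 13.23 medz 0.0449
hole 1393 [ 0.535  -0.0999] [0.0997 0.1699] 89.97 medz 0.0014
[[ 0.62  -0.059  0.004]
 [ 0.62  -0.067  0.002]
 [ 0.62  -0.078  0.002]
 [ 0.62  -0.088  0.002]
 [ 0.619 -0.09   0.006]
 [ 0.62  -0.096  0.   ]
 [ 0.62  -0.103  0.   ]
 [ 0.619 -0.111  0.005]
 [ 0.62  -0.114 -0.   ]
 [ 0.62  -0.116 -0.   ]
 [ 0.619 -0.119  0.002]
 [ 0.62  -0.121  0.   ]
 [ 0.619 -0.124  0.001]
 [ 0.619 -0.129  0.003]
 [ 0.62  -0.132 -0.002]
 [ 0.619 -0.134  0.005]
 [ 0.62  -0.137 -0.002]
 [ 0.62  -0.142 -0.003]
 [ 0.619 -0.145  0.002]
 [ 0.619 -0.147  0.002]
 [ 0.619 -0.052 -0.005]
 [ 0.618 -0.054  0.001]
 [ 0.617 -0.057  0.007]
 [ 0.618 -0.06  -0.001]
 [ 0.618 -0.062 -0.002]
 [ 0.618 -0.065 -0.003]
 [ 0.619 -0.067 -0.006]
 [ 0.618 -0.07  -0.   ]
 [ 0.618 -0.072 -0.002]
 [ 0.619 -0.075 -0.005]]
```

```bash
cat >> h.py <<'E'
def sel(P,x0,x1,y0,y1,z0,z1): return (P[...,0]>x0)&(P[...,0]<x1)&(P[...,1]>y0)&(P[...,1]<y1)&(P[...,2]>z0)&(P[...,2]<z1)
def rect(p):
    r=cv2.minAreaRect(p[:,:2].astype(np.float32)); return len(p),np.round(r[0],4),np.round(r[1],4),round(r[2],2),np.median(p[:,2]).round(4)
E
python3 - <<'E'
from h import *
from scipy.spatial.transform import Rotation as R
for n in('top','scene'):
    c=cam(n);P=cloud(c)
    m=sel(P,.49,.565,-.365,-.295,.09,.14); print(n,'head',rect(P[m]),np.ptp(P[m],axis=0))
    m=m&sel(P,0,1,-1,1,.113,.14); print(' top face',rect(P[m]))
    m=sel(P,.49,.565,-.365,-.295,.055,.085); print(' shank',P[m].mean(0).round(4),m.sum())
    a=sel(P,.49,.60,-.05,.09,.04,.049); print(' bed',rect(P[a]))
    a=sel(P,.48,.60,-.225,.11,.035,.06); print(' all',rect(P[a]))
c=cam('wrist');print(c['world_to_cam'],c['fov_y']);T=np.linalg.inv(c['world_to_cam']);o=status.get_obs();r=R.from_rotvec(o['tool_rot']);print('cam in tool',r.inv().apply(T[:3,3]-o['ee_pos']),'look',r.inv().apply(-T[:3,2]));print('tool y',r.as_matrix())
g=cv2.cvtColor(cam('top')['frame'],cv2.COLOR_BGR2GRAY);print(g[245:272:1,344:370])
E
```

```text
top head (152, array([ 0.521 , -0.3388]), array([0.026 , 0.0276]), 27.14, np.float64(0.1208)) [0.03302967 0.03384151 0.03571721]
 top face (129, array([ 0.521 , -0.3386]), array([0.0252, 0.0278]), 25.78, np.float64(0.1214))
 shank [ 0.5178 -0.3298  0.0632] 10
 bed (1541, array([0.5346, 0.0201]), array([0.0878, 0.1391]), 0.95, np.float64(0.044))
 all (4224, array([ 0.5371, -0.0536]), array([0.0873, 0.3206]), 4.6, np.float64(0.0442))
scene head (381, array([ 0.5225, -0.3414]), array([0.0294, 0.0264]), 29.36, np.float64(0.1163)) [0.03300783 0.03290656 0.03142144]
 top face (222, array([ 0.5225, -0.3414]), array([0.0294, 0.0264]), 29.36, np.float64(0.1208))
 shank [ 0.5275 -0.3414  0.0705] 118
 bed (1750, array([0.5346, 0.0197]), array([0.0896, 0.1417]), 1.68, np.float64(0.0435))
 all (4698, array([ 0.5376, -0.0556]), array([0.09  , 0.3212]), 4.81, np.float64(0.0432))
[[ 2.78507530e-01 -9.60433999e-01 -2.97193222e-04 -6.50067081e-01]
 [ 9.25730846e-01  2.68526681e-01 -2.66300249e-01  3.30093412e-02]
 [ 2.55843617e-01  7.38915036e-02  9.63890082e-01 -3.89921536e-01]
 [ 0.00000000e+00  0.0
[... 1871 characters left out ...]
59 58 58 58 61 57 61 58 59
  60 58]
 [60 57 57 61 59 60 58 58 57 54 57 57 56 56 60 57 57 57 59 59 58 59 59 59
  61 59]
 [58 55 58 60 58 57 59 58 56 60 62 60 58 57 57 61 60 60 59 60 60 62 59 57
  59 60]
 [57 60 58 61 58 59 56 59 59 60 61 56 60 58 58 57 55 61 61 58 60 59 59 61
  62 60]
 [61 58 56 59 56 60 57 58 57 58 59 58 61 58 61 60 62 61 59 61 60 59 61 58
  61 57]
 [58 59 60 58 61 57 57 59 59 60 58 60 57 56 57 58 59 60 59 61 59 58 60 59
  59 59]
 [60 59 62 59 59 58 57 60 60 59 58 60 58 60 58 59 61 58 57 57 59 61 61 60
  60 59]
 [59 59 58 57 58 57 56 60 59 58 58 55 61 60 59 56 58 58 59 59 59 58 58 59
  60 57]
 [62 56 57 57 57 60 56 57 58 58 59 59 57 57 58 60 60 57 58 59 62 59 57 58
  60 59]]
```

Call:
move_arm(plan=[{"tx": 34,"ty": 28.4,"tz": 2,"az": 11,"jaw": 0.3},{"tx": 34,"ty": 28.4,"tz": 2,"az": 11,"jaw": 0.3},{"tx": 34,"ty": 28.4,"tz": 2,"az": 11,"jaw": 0.3},{"tx": 34,"ty": 28.4,"tz": 2,"az": 11,"jaw": 0.3},{"tx": 34,"ty": 28.4,"tz": 2,"az": 11,"jaw": 0.3},{"tx": 34,"ty": 28.4,"tz": 2,"az": 11,"jaw": 0.3},{"tx": 34,"ty": 28.4,"tz": 2,"az": 11,"jaw": 0.3},{"tx": 34,"ty": 28.4,"tz": 2,"az": 11,"jaw": 0.3},{"tx": 34,"ty": 28.4,"tz": 2,"az": 11,"jaw": 0.3},{"tx": 34,"ty": 28.4,"tz": 2,"az": 11,"jaw": 0.3},{"tx": 34,"ty": 28.4,"tz": 2,"az": 11,"jaw": 0.3},{"tx": 34,"ty": 28.4,"tz": 2,"az": 11,"jaw": 0.3}])

```text
invalid input at $.plan[0]: expected keys tx, ty, tz, ax, ay, az, jaw
```

Run:
```python
from h import *
from scipy.spatial.transform import Rotation as R
c=cam('wrist','w1.png');P=cloud(c);o=status.get_obs();M=R.from_rotvec(o['tool_rot']).as_matrix()
print(o['time_s'],o['ee_pos'],o['width'],'tool y deg',np.degrees(np.arctan2(M[1,1],M[0,1])))
m=sel(P,.49,.56,-.375,-.305,.1,.14); print('head',rect(P[m]))
m=m&sel(P,0,1,-1,1,.117,.14); print('top',rect(P[m]))
q=P[m];q0=q-q.mean(0);print('normal',np.linalg.svd(q0,full_matrices=False)[2][2])
m=sel(P,.49,.56,-.375,-.305,.05,.088); print('shank',P[m].mean(0),m.sum())
```

```text
1.6 [ 0.18137015 -0.62418011  0.22672317] 1.0004371289217227 tool y deg -73.79836604202839
head (0, array([0., 0.]), array([0., 0.]), 0.0, np.float64(nan))
top (0, array([0., 0.]), array([0., 0.]), 0.0, np.float64(nan))
  return _methods._mean(a, axis=axis, dtype=dtype,
  ret = ret.dtype.type(ret / rcount)
<stdin>:7: RuntimeWarning: Mean of empty slice.
  ret = um.true_divide(
Traceback (most recent call last):
IndexError: index 2 is out of bounds for axis 0 with size 0
```

View pics/w1.png

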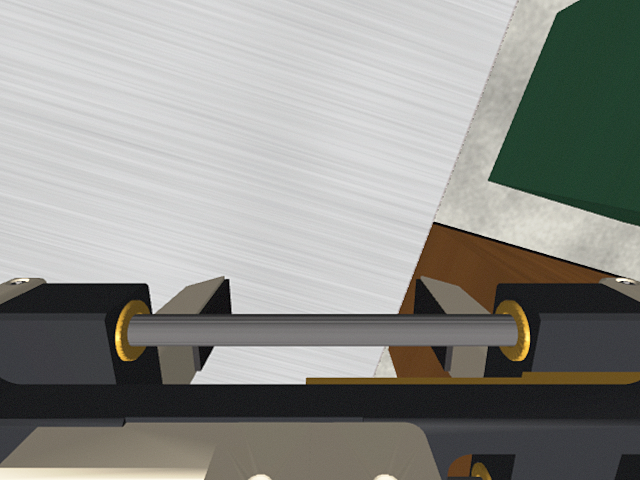

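Call:
move_arm(plan=[{"tx": 34,"ty": 28.4,"tz": 2,"ax": 0,"ay": 0,"az": 11,"jaw": 0.3},{"tx": 34,"ty": 28.4,"tz": 2,"ax": 0,"ay": 0,"az": 11,"jaw": 0.3},{"tx": 34,"ty": 28.4,"tz": 2,"ax": 0,"ay": 0,"az": 11,"jaw": 0.3},{"tx": 34,"ty": 28.4,"tz": 2,"ax": 0,"ay": 0,"az": 11,"jaw": 0.3},{"tx": 34,"ty": 28.4,"tz": 2,"ax": 0,"ay": 0,"az": 11,"jaw": 0.3},{"tx": 34,"ty": 28.4,"tz": 2,"ax": 0,"ay": 0,"az": 11,"jaw": 0.3},{"tx": 34,"ty": 28.4,"tz": 2,"ax": 0,"ay": 0,"az": 11,"jaw": 0.3},{"tx": 34,"ty": 28.4,"tz": 2,"ax": 0,"ay": 0,"az": 11,"jaw": 0.3},{"tx": 34,"ty": 28.4,"tz": 2,"ax": 0,"ay": 0,"az": 11,"jaw": 0.3},{"tx": 34,"ty": 28.4,"tz": 2,"ax": 0,"ay": 0,"az": 11,"jaw": 0.3},{"tx": 34,"ty": 28.4,"tz": 2,"ax": 0,"ay": 0,"az": 11,"jaw": 0.3},{"tx": 34,"ty": 28.4,"tz": 2,"ax": 0,"ay": 0,"az": 11,"jaw": 0.3}])

```text
time_s: 2.8
ee_pos: [0.5203, -0.3416, 0.2464]
tool_rot: [3.054, 0.736, -0.002]
wrist_force: [-0.4, -0.1, -0.4]
width: 0.651
grasp_force: 0.0
```

```bash
cat > m.py <<'E'
from h import *
from scipy.spatial.transform import Rotation as R
c=cam('wrist','w2.png');P=cloud(c);o=status.get_obs();M=R.from_rotvec(o['tool_rot']).as_matrix()
print(o['time_s'],o['ee_pos'],o['width'],'tool y deg',np.degrees(np.arctan2(M[1,1],M[0,1])))
m=sel(P,.49,.56,-.375,-.305,.1,.14); print('head',rect(P[m]))
m=m&sel(P,0,1,-1,1,.117,.14); print('top',rect(P[m]))
q=P[m];q0=q-q.mean(0);print('normal',np.linalg.svd(q0,full_matrices=False)[2][2])
m=sel(P,.49,.56,-.375,-.305,.05,.088); print('shank',P[m].mean(0),m.sum())
E
python3 m.py
```

```text
2.85 [ 0.51992232 -0.34201984  0.24641181] 0.6519346423048912 tool y deg -62.960058802247836
head (1018, array([ 0.5197, -0.3392]), array([0.0255, 0.0259]), 26.75, np.float64(0.1214))
top (906, array([ 0.5196, -0.339 ]), array([0.0254, 0.0257]), 27.41, np.float64(0.1215))
normal [0.01836094 0.00900963 0.99979083]
shank [ 0.52627462 -0.33571746  0.05915811] 39
```

Call:
move_arm(force=40, plan=[{"tx": 0,"ty": 0.3,"tz": -5,"ax": 0,"ay": 0,"az": 0,"jaw": 0.3},{"tx": 0,"ty": 0.3,"tz": -10,"ax": 0,"ay": 0,"az": 0,"jaw": 0.3},{"tx": 0,"ty": 0.3,"tz": -13,"ax": 0,"ay": 0,"az": 0,"jaw": 0.3},{"tx": 0,"ty": 0.3,"tz": -15,"ax": 0,"ay": 0,"az": 0,"jaw": 0.3},{"tx": 0,"ty": 0.3,"tz": -15.7,"ax": 0,"ay": 0,"az": 0,"jaw": 0.3},{"tx": 0,"ty": 0.3,"tz": -15.7,"ax": 0,"ay": 0,"az": 0,"jaw": 0.3},{"tx": 0,"ty": 0.3,"tz": -15.7,"ax": 0,"ay": 0,"az": 0,"jaw": -1},{"tx": 0,"ty": 0.3,"tz": -15.7,"ax": 0,"ay": 0,"az": 0,"jaw": -1},{"tx": 0,"ty": 0.3,"tz": -15.7,"ax": 0,"ay": 0,"az": 0,"jaw": -1},{"tx": 0,"ty": 0.3,"tz": -15.7,"ax": 0,"ay": 0,"az": 0,"jaw": -1},{"tx": 0,"ty": 0.3,"tz": -15.7,"ax": 0,"ay": 0,"az": 0,"jaw": -1},{"tx": 0,"ty": 0.3,"tz": -15.7,"ax": 0,"ay": 0,"az": 0,"jaw": -1},{"tx": 0,"ty": 0.3,"tz": -15.7,"ax": 0,"ay": 0,"az": 0,"jaw": -1}])

```text
time_s: 4.15
ee_pos: [0.5218, -0.3374, 0.0903]
tool_rot: [3.053, 0.739, 0.001]
wrist_force: [-0.3, -0.8, 4.7]
width: 0.28
grasp_force: 40.0
```

Run:
```python
from h import *
c=cam('top')
print('hole',world(c,356.5,259,z=.042),'plunger tip',[ (r['score'],world(c,r['location'][0]*640,r['location'][1]*480,z=.049).round(4)) for r in tip_of('plunger_top','top')[:2]], world(c,318,263,z=.049))
```

```text
hole [ 0.54070642 -0.11921811  0.042     ] plunger tip [(0.65, array([0.4059, 0.0137, 0.049 ]))] [ 0.53076832 -0.023359    0.049     ]
```

Call:
move_arm(plan=[{"tx": 0,"ty": 0,"tz": 3,"ax": 0,"ay": 0,"az": 0,"jaw": -1},{"tx": 0,"ty": 0,"tz": 7,"ax": 0,"ay": 0,"az": 0,"jaw": -1},{"tx": 0,"ty": 0,"tz": 11,"ax": 0,"ay": 0,"az": 0,"jaw": -1},{"tx": 0.5,"ty": 4,"tz": 12,"ax": 0,"ay": 0,"az": -5,"jaw": -1},{"tx": 1,"ty": 8,"tz": 12,"ax": 0,"ay": 0,"az": -10,"jaw": -1},{"tx": 1.5,"ty": 12,"tz": 12,"ax": 0,"ay": 0,"az": -15,"jaw": -1},{"tx": 1.9,"ty": 16,"tz": 12,"ax": 0,"ay": 0,"az": -20,"jaw": -1},{"tx": 1.9,"ty": 20,"tz": 12,"ax": 0,"ay": 0,"az": -22.3,"jaw": -1},{"tx": 1.9,"ty": 21.8,"tz": 12,"ax": 0,"ay": 0,"az": -22.3,"jaw": -1},{"tx": 1.9,"ty": 21.8,"tz": 12,"ax": 0,"ay": 0,"az": -22.3,"jaw": -1},{"tx": 1.9,"ty": 21.8,"tz": 12,"ax": 0,"ay": 0,"az": -22.3,"jaw": -1},{"tx": 1.9,"ty": 21.8,"tz": 12,"ax": 0,"ay": 0,"az": -22.3,"jaw": -1}])

```text
time_s: 5.45
ee_pos: [0.5399, -0.1209, 0.2091]
tool_rot: [3.138, 0.131, -0.002]
wrist_force: [-0.9, 0.3, -2.4]
width: 0.279
grasp_force: 40.0
```

```bash
cat > m.py <<'E'
from h import *
from scipy.spatial.transform import Rotation as R
c=cam('wrist','w3.png');P=cloud(c);o=status.get_obs();M=R.from_rotvec(o['tool_rot']).as_matrix()
print(o['time_s'],o['ee_pos'],o['width'],o['grasp_force'],o['wrist_force'],'tool y deg',np.degrees(np.arctan2(M[1,1],M[0,1])))
m=sel(P,.48,.6,-.14,-.065,.037,.047);print('strip',rect(P[m]))
m=sel(P,.50,.58,-.16,-.08,.005,.037);print('hole',rect(P[m]))
m=sel(P,.48,.6,-.06,.1,.04,.052);print('bed',rect(P[m]))
# dowel axis: points below TCP
for z0,z1 in((.12,.135),(.14,.15),(.15,.16),(.16,.17),(.17,.18)):
    m=sel(P,.5,.58,-.16,-.08,z0,z1); print('dowel',z0,m.sum(),P[m].mean(0),rect(P[m])[1] if m.sum()>5 else '')
E
python3 m.py
```

```text
5.5 [ 0.53998812 -0.12100363  0.20921059] 0.2836573860250741 39.99907672405243 [ 0.28912348  0.37753978 -2.06813069] tool y deg -85.24131136227675
strip (5587, array([ 0.5372, -0.1026]), array([0.0861, 0.0757]), 0.84, np.float64(0.0419))
hole (509, array([ 0.5552, -0.1044]), array([0.0523, 0.0444]), 4.55, np.float64(0.0105))
bed (14672, array([0.5293, 0.02  ]), array([0.0865, 0.1667]), 4.53, np.float64(0.0438))
dowel 0.12 31 [ 0.54393868 -0.1215325   0.13334346] [ 0.5423 -0.1216]
dowel 0.14 105 [ 0.54374637 -0.12115521  0.14493923] [ 0.5417 -0.1216]
dowel 0.15 122 [ 0.54397375 -0.12147935  0.15498509] [ 0.5417 -0.121 ]
dowel 0.16 139 [ 0.54385048 -0.12111941  0.16525405] [ 0.5418 -0.1217]
dowel 0.17 154 [ 0.54373123 -0.12109738  0.17513899] [ 0.5415 -0.1212]
```

View pics/w3.png

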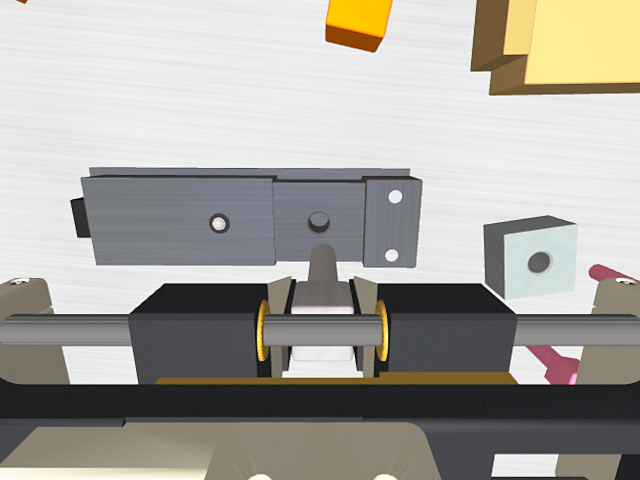

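Run:
```python
from h import *
c=cam('wrist');P=cloud(c)
for z in(0.005,0.01,.02):pass
m=sel(P,.51,.58,-.15,-.09,.0,.038)
lab=cv2.connectedComponentsWithStats(m.astype(np.uint8))
for s,k in zip(lab[2],lab[3]): print(s,k)
g=cv2.cvtColor(c['frame'],cv2.COLOR_BGR2GRAY)
print(g[206:238:2,304:334:2])
for u,v in((318.5,221.5),(307,222),(330,222),(318,211),(318,232),(219,223)): print(u,v,world(c,u,v,z=.042))
m=sel(P,.48,.6,-.06,.1,.04,.052)
b=P[m]; # centre line from edges in y slices
for y in(-.04,-.02,0,.02,.04,.06): 
    s=b[abs(b[:,1]-y)<.004]; print(y,np.percentile(s[:,0],[.5,99.5]),s[:,0].min()/2+s[:,0].max()/2)
```

```text
[     0      0    640    480 306729] [319.50576894 239.54796253]
[293 177  37   6 159] [309.86792453 180.17610063]
[309 213  21  20 312] [318.73717949 222.58012821]
[[124 124 123 122 124 123 123 124 125 124 124 123 124 124 127]
 [119 120 121 119 120 122 121 121 119 122 119 121 119 120 119]
 [126 124 122 126 125 126 126 127 124 128 127 122 125 125 124]
 [123 126 123 126 119 103  96 100  99  99 118 124 125 127 124]
 [123 123 126 115  98 123 128 131 128 129 108 103 123 122 122]
 [125 128 122 100 128 122 124 125 124 125 125 115 107 126 126]
 [122 121  93 119 126 125 124 127 125 124 125 128 110 114 121]
 [125 121  83  98 129 123 125 122 127 125 126 129  71 110 128]
 [120 113  86  47 127 125 122 125 124 122 125 111  58 113 123]
 [117 111  89  47  49 124 127 127 125 126 108  51  63 112 122]
 [120 120  93  46  49  44  49  84  81  47  55  55  82 113 126]
 [120 122 100  74  44  52  55  53  53  53  52  59 107 115 120]
 [121 124 121 101  67  48  49  51  55  55  53 100 109 123 121]
 [125 121 125 117 105  91  66  63  66  81 116 116 127 125 124]
 [123 122 120 121 122 111 108 106 109 110 118 120 122 122 125]
 [118 117 121 120 118 118 120 120 121 121 119 120 121 119 120]]
318.5 221.5 [ 0.54216946 -0.11746099  0.042     ]
307 222 [ 0.54076365 -0.10643165  0.042     ]
330 222 [ 0.54259266 -0.12856855  0.042     ]
318 211 [ 0.55235796 -0.11616837  0.042     ]
318 232 [ 0.53172943 -0.11780518  0.042     ]
219 223 [ 0.53277516 -0.02173123  0.042     ]
-0.04 [0.49163506 0.57735439] 0.5343454372043138
-0.02 [0.49002572 0.57571198] 0.532910335454993
0 [0.48862474 0.57417773] 0.5312491029083326
0.02 [0.48682931 0.57261986] 0.5296127269858564
0.04 [0.48538116 0.57090335] 0.5281058971894464
0.06 [0.48341948 0.56927983] 0.5262427930755198
```

Call:
move_arm(plan=[{"tx": 0.3,"ty": 0.3,"tz": -3,"ax": 0,"ay": 0,"az": 0,"jaw": -1},{"tx": 0.3,"ty": 0.3,"tz": -6,"ax": 0,"ay": 0,"az": 0,"jaw": -1},{"tx": 0.3,"ty": 0.3,"tz": -8,"ax": 0,"ay": 0,"az": 0,"jaw": -1},{"tx": 0.3,"ty": 0.3,"tz": -8.5,"ax": 0,"ay": 0,"az": 0,"jaw": -1},{"tx": 0.3,"ty": 0.3,"tz": -8.8,"ax": 0,"ay": 0,"az": 0,"jaw": -1},{"tx": 0.3,"ty": 0.3,"tz": -9.1,"ax": 0,"ay": 0,"az": 0,"jaw": -1},{"tx": 0.3,"ty": 0.3,"tz": -9.1,"ax": 0,"ay": 0,"az": 0,"jaw": -1},{"tx": 0.3,"ty": 0.3,"tz": -9.1,"ax": 0,"ay": 0,"az": 0,"jaw": -1}])

```text
time_s: 6.35
ee_pos: [0.5441, -0.1164, 0.1197]
tool_rot: [3.138, 0.134, 0.003]
wrist_force: [0.0, 1.3, -2.7]
width: 0.28
grasp_force: 40.0
```

Call:
move_arm(plan=[{"tx": 0,"ty": 0,"tz": -0.4,"ax": 0,"ay": 0,"az": 0,"jaw": -1},{"tx": 0,"ty": 0,"tz": -0.8,"ax": 0,"ay": 0,"az": 0,"jaw": -1},{"tx": 0,"ty": 0,"tz": -1,"ax": 0,"ay": 0,"az": 0,"jaw": -1},{"tx": 0,"ty": 0,"tz": -1,"ax": 0,"ay": 0,"az": 0,"jaw": -1}])

```text
time_s: 6.75
ee_pos: [0.5431, -0.1161, 0.1082]
tool_rot: [-3.138, -0.135, 0.001]
wrist_force: [-0.5, -0.7, -2.3]
width: 0.283
grasp_force: 40.0
```

Call:
move_arm(plan=[{"tx": 0,"ty": 0,"tz": -0.5,"ax": 0,"ay": 0,"az": 0,"jaw": -1},{"tx": 0,"ty": 0,"tz": -1,"ax": 0,"ay": 0,"az": 0,"jaw": -1},{"tx": 0,"ty": 0,"tz": -1.4,"ax": 0,"ay": 0,"az": 0,"jaw": -1},{"tx": 0,"ty": 0,"tz": -1.7,"ax": 0,"ay": 0,"az": 0,"jaw": -1},{"tx": 0,"ty": 0,"tz": -1.85,"ax": 0,"ay": 0,"az": 0,"jaw": -1},{"tx": 0,"ty": 0,"tz": -1.85,"ax": 0,"ay": 0,"az": 0,"jaw": -1},{"tx": 0,"ty": 0,"tz": -1.85,"ax": 0,"ay": 0,"az": 0,"jaw": -1}])

```text
time_s: 7.45
ee_pos: [0.5433, -0.1161, 0.0904]
tool_rot: [3.139, 0.134, -0.0]
wrist_force: [-0.5, 0.4, -0.1]
width: 0.283
grasp_force: 40.0
```

Call:
move_arm(plan=[{"tx": 0,"ty": 0,"tz": 0,"ax": 0,"ay": 0,"az": 0,"jaw": 0},{"tx": 0,"ty": 0,"tz": 0,"ax": 0,"ay": 0,"az": 0,"jaw": 0},{"tx": 0,"ty": 0,"tz": 0,"ax": 0,"ay": 0,"az": 0,"jaw": 0},{"tx": 0,"ty": 0,"tz": 0,"ax": 0,"ay": 0,"az": 0,"jaw": 0},{"tx": 0,"ty": 0,"tz": 3,"ax": 0,"ay": 0,"az": 0,"jaw": 0},{"tx": 0,"ty": 0,"tz": 7,"ax": 0,"ay": 0,"az": 0,"jaw": 0},{"tx": 0,"ty": 0,"tz": 12,"ax": 0,"ay": 0,"az": 0,"jaw": 0},{"tx": 0,"ty": 4,"tz": 14,"ax": 0,"ay": 0,"az": 0,"jaw": 0},{"tx": 0,"ty": 8,"tz": 14,"ax": 0,"ay": 0,"az": 0,"jaw": 0},{"tx": 0,"ty": 8,"tz": 14,"ax": 0,"ay": 0,"az": 0,"jaw": 0},{"tx": 0,"ty": 8,"tz": 14,"ax": 0,"ay": 0,"az": 0,"jaw": 0}])

```text
time_s: 8.55
ee_pos: [0.5434, -0.035, 0.2305]
tool_rot: [3.138, 0.139, 0.001]
wrist_force: [0.0, -0.7, -0.1]
width: 0.5
grasp_force: 0.0
```

Run:
```python
from h import *
c=cam('wrist','w4.png');P=cloud(c);o=status.get_obs();print(o['time_s'],o['ee_pos'],o['qpos'])
m=sel(P,.5,.58,-.16,-.08,.1,.16);print('head',rect(P[m]),P[m][:,2].max())
m=sel(P,.5,.58,-.16,-.08,.05,.088);print('shank',P[m].mean(0),m.sum(),rect(P[m]))
c=cam('top');P=cloud(c)
m=sel(P,.5,.58,-.17,-.08,.105,.16);print('top head',rect(P[m]))
m=sel(P,.44,.64,.22,.45,.034,.05);print('bar',rect(P[m]))
```

```text
8.6 [ 0.54321332 -0.0365622   0.2300534 ] [ 0.53503233  0.33872094 -0.6322731   1.80903931  0.22699038  1.06709822
 -1.6653762 ]
head (1288, array([ 0.5407, -0.1167]), array([0.0258, 0.0263]), 4.67, np.float64(0.1212)) 0.12361991349816803
shank [ 0.54540872 -0.11276004  0.06151691] 125 (125, array([ 0.559 , -0.1326]), array([0.0088, 0.0656]), 39.02, np.float64(0.0609))
top head (12, array([ 0.538 , -0.1272]), array([0.0165, 0.0031]), 13.18, np.float64(0.1224))
bar (1394, array([0.531 , 0.3399]), array([0.1507, 0.062 ]), 0.46, np.float64(0.0402))
```

View pics/w4.png

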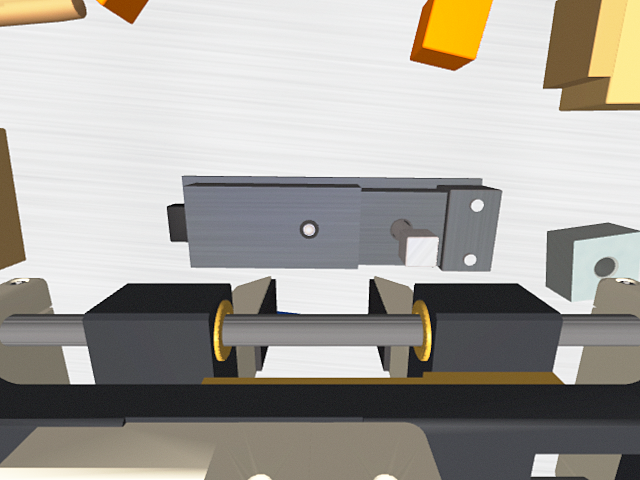

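Call:
move_arm(plan=[{"tx": 0,"ty": 3,"tz": 2,"ax": 0,"ay": 0,"az": 8,"jaw": 1},{"tx": 0,"ty": 7,"tz": 2,"ax": 0,"ay": 0,"az": 16,"jaw": 1},{"tx": 0,"ty": 11,"tz": 2,"ax": 0,"ay": 0,"az": 24,"jaw": 1},{"tx": 0,"ty": 15,"tz": 2,"ax": 0,"ay": 0,"az": 32,"jaw": 1},{"tx": 0,"ty": 19,"tz": 2,"ax": 0,"ay": 0,"az": 40,"jaw": 1},{"tx": 0,"ty": 23,"tz": 2,"ax": 0,"ay": 0,"az": 48,"jaw": 1},{"tx": 0,"ty": 27,"tz": 2,"ax": 0,"ay": 0,"az": 56,"jaw": 1},{"tx": 0,"ty": 31,"tz": 2,"ax": 0,"ay": 0,"az": 64,"jaw": 1},{"tx": -1,"ty": 34,"tz": 2,"ax": 0,"ay": 0,"az": 72,"jaw": 1},{"tx": -1.2,"ty": 36,"tz": 2,"ax": 0,"ay": 0,"az": 80,"jaw": 1},{"tx": -1.2,"ty": 37.6,"tz": 2,"ax": 0,"ay": 0,"az": 88,"jaw": 1},{"tx": -1.2,"ty": 37.6,"tz": 2,"ax": 0,"ay": 0,"az": 96,"jaw": 1},{"tx": -1.2,"ty": 37.6,"tz": 2,"ax": 0,"ay": 0,"az": 96,"jaw": 1},{"tx": -1.2,"ty": 37.6,"tz": 2,"ax": 0,"ay": 0,"az": 96,"jaw": 1}])

```text
time_s: 10.05
ee_pos: [0.5322, 0.3382, 0.2493]
tool_rot: [-2.007, -2.416, 0.002]
wrist_force: [0.7, -0.4, -0.5]
width: 1.0
grasp_force: 0.0
```

Call:
move_arm(plan=[{"tx": 0,"ty": 0,"tz": 0,"ax": 0,"ay": 0,"az": 8,"jaw": 1},{"tx": 0,"ty": 0,"tz": 0,"ax": 0,"ay": 0,"az": 16,"jaw": 1},{"tx": 0,"ty": 0,"tz": 0,"ax": 0,"ay": 0,"az": 24,"jaw": 1},{"tx": 0,"ty": 0,"tz": 0,"ax": 0,"ay": 0,"az": 32,"jaw": 1},{"tx": 0,"ty": 0,"tz": 0,"ax": 0,"ay": 0,"az": 40,"jaw": 1},{"tx": 0,"ty": 0,"tz": 0,"ax": 0,"ay": 0,"az": 48,"jaw": 1},{"tx": 0,"ty": 0,"tz": 0,"ax": 0,"ay": 0,"az": 56,"jaw": 1},{"tx": 0,"ty": 0,"tz": 0,"ax": 0,"ay": 0,"az": 64,"jaw": 1},{"tx": 0,"ty": 0,"tz": 0,"ax": 0,"ay": 0,"az": 72,"jaw": 1},{"tx": 0,"ty": 0,"tz": 0,"ax": 0,"ay": 0,"az": 79.8,"jaw": 1},{"tx": 0,"ty": 0,"tz": 0,"ax": 0,"ay": 0,"az": 79.8,"jaw": 1},{"tx": 0,"ty": 0,"tz": 0,"ax": 0,"ay": 0,"az": 79.8,"jaw": 1}])

```text
time_s: 11.25
ee_pos: [0.5318, 0.339, 0.2499]
tool_rot: [0.009, -3.141, 0.001]
wrist_force: [0.6, 0.3, 0.8]
width: 0.998
grasp_force: 0.0
```

```bash
cat > m.py <<'E'
from h import *
from scipy.spatial.transform import Rotation as R
c=cam('wrist','w5.png');P=cloud(c);o=status.get_obs();M=R.from_rotvec(o['tool_rot']).as_matrix()
print(o['time_s'],o['ee_pos'],o['width'],o['qpos'].round(2),'tool y deg',np.degrees(np.arctan2(M[1,1],M[0,1])))
m=sel(P,.42,.66,.22,.45,.035,.05);print('bar',rect(P[m]))
E
python3 m.py
```

```text
11.3 [0.53176038 0.3391722  0.25001528] 1.0007779099959628 [ 0.2   0.78 -1.3   1.56  0.76  1.39  0.4 ] tool y deg 90.38512443707677
bar (7455, array([0.5293, 0.3408]), array([0.1487, 0.06  ]), 0.41, np.float64(0.0398))
```

Call:
move_arm(force=40, plan=[{"tx": -0.25,"ty": 0.15,"tz": -5,"ax": 0,"ay": 0,"az": 0,"jaw": 1},{"tx": -0.25,"ty": 0.15,"tz": -10,"ax": 0,"ay": 0,"az": 0,"jaw": 1},{"tx": -0.25,"ty": 0.15,"tz": -15,"ax": 0,"ay": 0,"az": 0,"jaw": 1},{"tx": -0.25,"ty": 0.15,"tz": -19,"ax": 0,"ay": 0,"az": 0,"jaw": 1},{"tx": -0.25,"ty": 0.15,"tz": -22,"ax": 0,"ay": 0,"az": 0,"jaw": 1},{"tx": -0.25,"ty": 0.15,"tz": -24,"ax": 0,"ay": 0,"az": 0,"jaw": 1},{"tx": -0.25,"ty": 0.15,"tz": -24,"ax": 0,"ay": 0,"az": 0,"jaw": 1},{"tx": -0.25,"ty": 0.15,"tz": -24,"ax": 0,"ay": 0,"az": 0,"jaw": 0},{"tx": -0.25,"ty": 0.15,"tz": -24,"ax": 0,"ay": 0,"az": 0,"jaw": 0},{"tx": -0.25,"ty": 0.15,"tz": -24,"ax": 0,"ay": 0,"az": 0,"jaw": 0},{"tx": -0.25,"ty": 0.15,"tz": -24,"ax": 0,"ay": 0,"az": 0,"jaw": 0},{"tx": -0.25,"ty": 0.15,"tz": -24,"ax": 0,"ay": 0,"az": 0,"jaw": 0}])

```text
time_s: 12.5
ee_pos: [0.5296, 0.3409, 0.0112]
tool_rot: [-0.018, 3.14, -0.001]
wrist_force: [-0.7, -1.9, 5.2]
width: 0.649
grasp_force: 40.0
```

Call:
move_arm(plan=[{"tx": 0,"ty": 0,"tz": 2,"ax": 0,"ay": 0,"az": 0,"jaw": 0},{"tx": 0,"ty": 0,"tz": 6,"ax": 0,"ay": 0,"az": 0,"jaw": 0},{"tx": 0,"ty": 0,"tz": 10,"ax": 0,"ay": 0,"az": 0,"jaw": 0},{"tx": 0,"ty": 0,"tz": 14,"ax": 0,"ay": 0,"az": 0,"jaw": 0},{"tx": 0,"ty": -3,"tz": 16,"ax": 0,"ay": 0,"az": -7,"jaw": 0},{"tx": 0,"ty": -6,"tz": 16,"ax": 0,"ay": 0,"az": -14,"jaw": 0},{"tx": 0,"ty": -9,"tz": 16,"ax": 0,"ay": 0,"az": -21,"jaw": 0},{"tx": 0,"ty": -12,"tz": 16,"ax": 0,"ay": 0,"az": -28,"jaw": 0},{"tx": 0,"ty": -15,"tz": 16,"ax": 0,"ay": 0,"az": -35,"jaw": 0},{"tx": 0,"ty": -18,"tz": 16,"ax": 0,"ay": 0,"az": -42,"jaw": 0},{"tx": 0,"ty": -21,"tz": 16,"ax": 0,"ay": 0,"az": -49,"jaw": 0},{"tx": 0,"ty": -24,"tz": 16,"ax": 0,"ay": 0,"az": -56,"jaw": 0},{"tx": 0,"ty": -27,"tz": 16,"ax": 0,"ay": 0,"az": -63,"jaw": 0},{"tx": 0,"ty": -30,"tz": 16,"ax": 0,"ay": 0,"az": -70,"jaw": 0},{"tx": 0.35,"ty": -33,"tz": 16,"ax": 0,"ay": 0,"az": -77,"jaw": 0},{"tx": 0.35,"ty": -35,"tz": 16,"ax": 0,"ay": 0,"az": -83,"jaw": 0},{"tx": 0.35,"ty": -36.25,"tz": 16,"ax": 0,"ay": 0,"az": -85.8,"jaw": 0},{"tx": 0.35,"ty": -36.25,"tz": 16,"ax": 0,"ay": 0,"az": -85.8,"jaw": 0},{"tx": 0.35,"ty": -36.25,"tz": 16,"ax": 0,"ay": 0,"az": -85.8,"jaw": 0},{"tx": 0.35,"ty": -36.25,"tz": 16,"ax": 0,"ay": 0,"az": -85.8,"jaw": 0}])

```text
time_s: 14.5
ee_pos: [0.5321, -0.019, 0.1704]
tool_rot: [-2.119, -2.318, -0.002]
wrist_force: [-0.6, 0.3, -9.3]
width: 0.651
grasp_force: 40.0
```

```bash
cat > m.py <<'E'
from h import *
from scipy.spatial.transform import Rotation as R
o=status.get_obs();M=R.from_rotvec(o['tool_rot']).as_matrix()
print(o['time_s'],o['ee_pos'],o['width'],o['grasp_force'],o['wrist_force'],o['qpos'].round(2),'tool y deg',np.degrees(np.arctan2(M[1,1],M[0,1])))
for n in('wrist','top','scene'):
    c=cam(n,n+'6.png');P=cloud(c);z=o['ee_pos'][2]
    m=sel(P,.48,.59,-.12,.07,z+.022,z+.036);print(n,'bar top',rect(P[m]) if m.sum()>5 else 0)
    m=sel(P,.5,.58,-.16,-.08,.117,.126);print(n,'head',rect(P[m]) if m.sum()>5 else 0)
E
python3 m.py
```

```text
14.5 [ 0.53210192 -0.01898816  0.1703778 ] 0.6511799153798699 39.9907261133194 [-0.55456602  0.32761439 -9.28541295] [ 0.8   0.55 -1.05  1.89  0.55  1.04 -0.4 ] tool y deg 5.136253814455895
wrist bar top (32269, array([0.5301, 0.0049]), array([0.0944, 0.101 ]), 5.12, np.float64(0.199))
wrist head 0
top bar top (314, array([0.5277, 0.0392]), array([0.0598, 0.0333]), 7.09, np.float64(0.199))
top head (9, array([ 0.5499, -0.1265]), array([0.0132, 0.0044]), 22.44, np.float64(0.1227))
scene bar top (986, array([ 0.5392, -0.0561]), array([0.0969, 0.0856]), 9.28, np.float64(0.1983))
scene head (143, array([ 0.5438, -0.1191]), array([0.0279, 0.0256]), 6.79, np.float64(0.1211))
```

View pics/scene6.png

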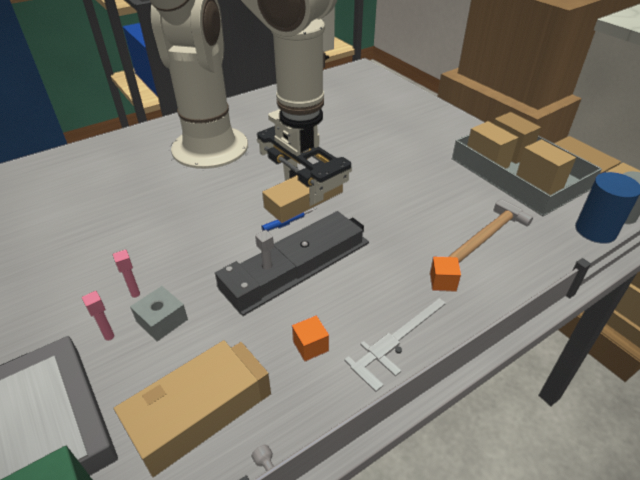

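View pics/wrist6.png

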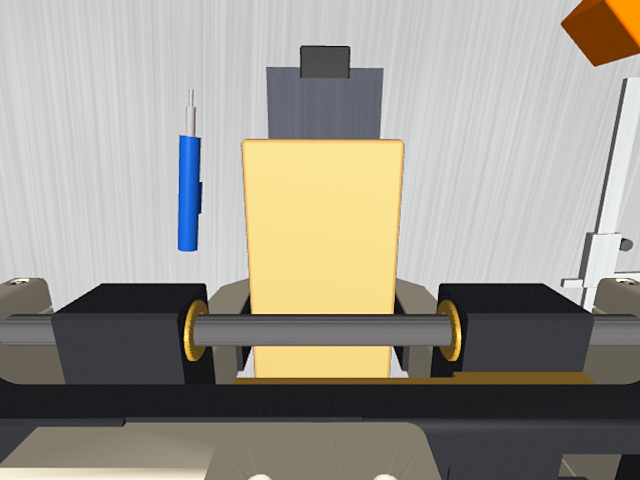

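Run:
```python
from h import *
c=cam('wrist');P=cloud(c);o=status.get_obs()
m=sel(P,.45,.62,-.1,.1,.192,.205);p=P[m]
d=np.array([-.0804,.9968]);n=np.array([.9968,.0804]);h=np.array([.5408,-.1172])
s=(p[:,:2]-h)@d;t=(p[:,:2]-h)@n
print('far end s',np.percentile(s,99.8),'centre s',np.percentile(s,99.8)-.075)
for a in(.12,.14,.16): k=abs(s-a)<.004; print(a,np.percentile(t[k],[.5,99.5]),np.percentile(t[k],[.5,99.5]).mean())
print('tcp s,t',(o['ee_pos'][:2]-h)@d,(o['ee_pos'][:2]-h)@n,o['ee_pos'],'tilt z',p[:,2][abs(s-.09)<.003].mean(),p[:,2][s>.16].mean(), p[:,2][t>.02].mean(),p[:,2][t<-.02].mean())
m=sel(P,.45,.62,.06,.12,.038,.05);q=P[m][:,:2];t=(q-h)@n;print('bed t',np.percentile(t,[.5,99.5]))
```

```text
far end s 0.17235651275149155 centre s 0.09735651275149156
0.12 [-0.03017638  0.0285553 ] -0.0008105421367543483
0.14 [-0.03025477  0.02846957] -0.0008925995385664805
0.16 [-0.03028664  0.02837505] -0.000955797380496488
tcp s,t 0.09755772641102532 -0.0006295648796232015 [ 0.53232944 -0.02001231  0.17025319] tilt z 0.19958541860615542 0.1988072326284134 0.1987878005256466 0.198736859239995
bed t [-0.04233147  0.0428283 ]
```

Call:
move_arm(plan=[{"tx": 0.14,"ty": -0.4,"tz": -3,"ax": 0,"ay": 0,"az": 0,"jaw": 0},{"tx": 0.14,"ty": -0.4,"tz": -6,"ax": 0,"ay": 0,"az": 0,"jaw": 0},{"tx": 0.14,"ty": -0.4,"tz": -8,"ax": 0,"ay": 0,"az": 0,"jaw": 0},{"tx": 0.14,"ty": -0.4,"tz": -9.5,"ax": 0,"ay": 0,"az": 0,"jaw": 0},{"tx": 0.14,"ty": -0.4,"tz": -10.5,"ax": 0,"ay": 0,"az": 0,"jaw": 0},{"tx": 0.14,"ty": -0.4,"tz": -11,"ax": 0,"ay": 0,"az": 0,"jaw": 0},{"tx": 0.14,"ty": -0.4,"tz": -11.2,"ax": 0,"ay": 0,"az": 0,"jaw": 0},{"tx": 0.14,"ty": -0.4,"tz": -11.2,"ax": 0,"ay": 0,"az": 0,"jaw": 0}])

```text
time_s: 15.5
ee_pos: [0.5344, -0.0249, 0.0588]
tool_rot: [2.124, 2.314, 0.001]
wrist_force: [0.1, 0.7, -7.8]
width: 0.648
grasp_force: 40.0
```

```bash
cat > m2.py <<'E'
from h import *
d=np.array([-.0804,.9968]);n=np.array([.9968,.0804]);h=np.array([.5408,-.1172])
o=status.get_obs();print('tcp s,t',(o['ee_pos'][:2]-h)@d,(o['ee_pos'][:2]-h)@n,o['ee_pos'],o['wrist_force'])
for nm in('wrist','scene'):
    c=cam(nm,nm+'7.png');P=cloud(c)
    m=sel(P,.45,.62,-.1,.1,.074,.098);p=P[m];s=(p[:,:2]-h)@d;t=(p[:,:2]-h)@n
    print(nm,'bar s ends',np.percentile(s,[.3,99.7]),'centre from far end',np.percentile(s,99.7)-.075,'t',np.percentile(t[s>.12],[1,99]).mean(),'z',np.median(p[:,2]))
    m=sel(P,.5,.58,-.16,-.08,.117,.126);q=P[m][:,:2]
    if m.sum()>20: print(nm,'head',rect(P[m]),(np.array(rect(P[m])[1])-h)@d)
E
python3 m2.py
```

```text
tcp s,t 0.09247739937613159 0.0010040964486979194 [ 0.53436618 -0.02494466  0.05876778] [ 0.12839639  0.6915165  -7.77536314]
wrist bar s ends [0.06712059 0.16690529] centre from far end 0.091905287769342 t 0.0007621417879564094 z 0.08732201128045611
scene bar s ends [0.01566358 0.13621082] centre from far end 0.06121082124067624 t -0.027211204711756115 z 0.08694229617467492
scene head (142, array([ 0.5438, -0.1188]), array([0.026 , 0.0261]), 5.44, np.float64(0.1211)) -0.0018360800000000045
```

Call:
move_arm(plan=[{"tx": 0,"ty": 0,"tz": -0.15,"ax": 0,"ay": 0,"az": 0,"jaw": 0},{"tx": 0.02,"ty": -0.2,"tz": -0.2,"ax": 0,"ay": 0,"az": 0,"jaw": 0},{"tx": 0.04,"ty": -0.4,"tz": -0.2,"ax": 0,"ay": 0,"az": 0,"jaw": 0},{"tx": 0.05,"ty": -0.6,"tz": -0.2,"ax": 0,"ay": 0,"az": 0,"jaw": 0},{"tx": 0.06,"ty": -0.7,"tz": -0.2,"ax": 0,"ay": 0,"az": 0,"jaw": 0},{"tx": 0.06,"ty": -0.7,"tz": -0.2,"ax": 0,"ay": 0,"az": 0,"jaw": 0},{"tx": 0.06,"ty": -0.7,"tz": -0.2,"ax": 0,"ay": 0,"az": 0,"jaw": 0}])

```text
time_s: 16.3
ee_pos: [0.5345, -0.0326, 0.0563]
tool_rot: [2.124, 2.314, -0.0]
wrist_force: [0.3, -0.7, -7.9]
width: 0.653
grasp_force: 40.0
```

```bash
python3 m2.py
```

```text
tcp s,t 0.08479989809830064 0.000538876722140709 [ 0.53451971 -0.03263443  0.05625162] [ 0.30311774 -0.69952825 -7.91505544]
wrist bar s ends [0.05945183 0.15922941] centre from far end 0.08422940678986078 t 0.0003586045916315738 z 0.08477139349189594
scene bar s ends [0.0156114  0.13290954] centre from far end 0.05790954227003263 t -0.027019047915150737 z 0.08441691878098356
scene head (142, array([ 0.5436, -0.1185]), array([0.0283, 0.0263]), 6.12, np.float64(0.1215)) -0.0015209599999999976
```

Call:
move_arm(plan=[{"tx": 0.01,"ty": -0.1,"tz": -0.05,"ax": 0,"ay": 0,"az": 0,"jaw": 0},{"tx": 0.01,"ty": -0.2,"tz": -0.05,"ax": 0,"ay": 0,"az": 0,"jaw": 0},{"tx": 0.01,"ty": -0.2,"tz": -0.05,"ax": 0,"ay": 0,"az": 0,"jaw": 0},{"tx": 0.01,"ty": -0.2,"tz": -0.05,"ax": 0,"ay": 0,"az": 0,"jaw": 0}])

```text
time_s: 16.8
ee_pos: [0.5345, -0.034, 0.0557]
tool_rot: [-2.124, -2.315, -0.0]
wrist_force: [0.4, 1.0, -7.3]
width: 0.649
grasp_force: 40.0
```

Call:
move_arm(plan=[{"tx": 0.01,"ty": -0.1,"tz": 0,"ax": 0,"ay": 0,"az": 0,"jaw": 0},{"tx": 0.01,"ty": -0.15,"tz": 0,"ax": 0,"ay": 0,"az": 0,"jaw": 0},{"tx": 0.01,"ty": -0.15,"tz": -0.05,"ax": 0,"ay": 0,"az": 0,"jaw": 0},{"tx": 0.01,"ty": -0.15,"tz": -0.1,"ax": 0,"ay": 0,"az": 0,"jaw": 0},{"tx": 0.01,"ty": -0.15,"tz": -0.1,"ax": 0,"ay": 0,"az": 0,"jaw": 0}])

```text
time_s: 17.3
ee_pos: [0.5346, -0.0352, 0.0552]
tool_rot: [2.124, 2.315, 0.0]
wrist_force: [-3.3, 3.0, 0.2]
width: 0.652
grasp_force: 40.0
```

Call:
move_arm(plan=[{"tx": 0,"ty": 0,"tz": 0,"ax": 0,"ay": 0,"az": 0,"jaw": 0.6},{"tx": 0,"ty": 0,"tz": 0,"ax": 0,"ay": 0,"az": 0,"jaw": 0.6},{"tx": 0,"ty": 0,"tz": 0,"ax": 0,"ay": 0,"az": 0,"jaw": 0.6},{"tx": 0,"ty": 0,"tz": 0,"ax": 0,"ay": 0,"az": 0,"jaw": 0.6},{"tx": 0,"ty": 0,"tz": 2,"ax": 0,"ay": 0,"az": 0,"jaw": 0.6},{"tx": 0,"ty": 0,"tz": 6,"ax": 0,"ay": 0,"az": 0,"jaw": 0.6},{"tx": 0,"ty": 0,"tz": 11,"ax": 0,"ay": 0,"az": 0,"jaw": 0.6},{"tx": 0,"ty": 0,"tz": 16,"ax": 0,"ay": 0,"az": 0,"jaw": 0.6},{"tx": -10,"ty": 0,"tz": 20,"ax": 0,"ay": 0,"az": 0,"jaw": 0.6},{"tx": -10,"ty": 0,"tz": 20,"ax": 0,"ay": 0,"az": 0,"jaw": 0.6},{"tx": -10,"ty": 0,"tz": 20,"ax": 0,"ay": 0,"az": 0,"jaw": 0.6},{"tx": -10,"ty": 0,"tz": 20,"ax": 0,"ay": 0,"az": 0,"jaw": 0.6}])

```text
time_s: 18.5
ee_pos: [0.4336, -0.0372, 0.2552]
tool_rot: [2.125, 2.309, -0.005]
wrist_force: [0.3, -0.4, -0.3]
width: 0.802
grasp_force: 0.0
```

```bash
python3 m2.py
python3 - <<'E'
from h import *
c=cam('scene','end.png');P=cloud(c)
m=sel(P,.48,.6,-.12,.07,.078,.09);print(rect(P[m]))
c=cam('top');P=cloud(c);m=sel(P,.48,.6,-.12,.07,.078,.09);print(rect(P[m]) if m.sum()>5 else 0)
E
```

```text
tcp s,t 0.08832604416165801 -0.10040336890336755 [ 0.43362448 -0.03723498  0.2551919 ] [ 0.33659618 -0.4471844  -0.27761027]
wrist bar s ends [0.01984493 0.15677236] centre from far end 0.08177236237880482 t -0.00015554218401556304 z 0.08377890964595874
scene bar s ends [0.0160034  0.15434299] centre from far end 0.07934298545705128 t 0.002716871113550021 z 0.0833312435240186
scene head (148, array([ 0.5429, -0.1264]), array([0.0282, 0.0258]), 4.29, np.float64(0.1211)) -0.009339400000000022
(1469, array([ 0.5371, -0.0409]), array([0.0635, 0.1573]), 4.98, np.float64(0.0833))
(44, array([ 0.5602, -0.0413]), array([0.1361, 0.0267]), 88.34, np.float64(0.0842))
```

View pics/end.png

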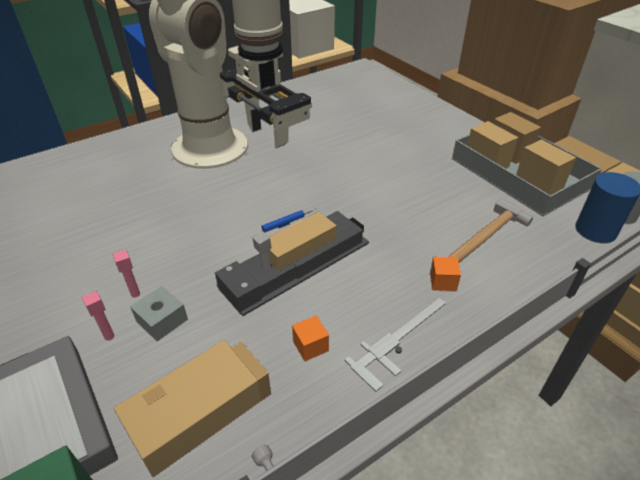

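```bash
python3 -c "
from plant import sign_off
print(sign_off())"
```

```text
the job is handed in; nothing more can be done
None
```

The job is handed in. My last measurements had the dowel seated in the blind hole and the bar flat and centred on the bed against it. I dropped the dowel straight into the hole, which showed in the pictures, instead of sliding it along the strip. The bar's final push left the dowel leaning about 0.07 rad (limit 0.15). I did not measure the plunger, but the bar lies flat over it. The hand-in gave no verdict.

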